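# Unload the pass box of the blasting cabinet

## Task

The carved printing block is waiting in the pass box beside the blasting cabinet. Feel that the inner gate is really shut by pressing its red handle firmly down onto its stop, and only then swing the clear lid right up so that it stands open by itself. Lift the block out by its turned grip, set it down gently and upright in the green felt tray, let go of it, and leave the gate shut, the lid standing open and everything else where it is.

Things in the scene. Friction and masses are not known exactly. Their poses are not given: they have to be found in the camera images.
- cabinet: Blue-grey blasting cabinet, 360 x 400 x 300 mm, with a grey pass box on its side (220 mm square, walls 142 mm tall); fixed. Origin on the table under the middle of the pass box; z up, +y points from the pass box to the cabinet (whose body begins at y = 200 mm), +x to the lid's hinge side. Inside, the pass box is 204 x 204 mm, its floor 40 mm above the table.
- gate: Inner gate: steel guillotine blade, 198 mm wide, between pass box and cabinet, at y = 119 mm in the cabinet's frame, between two guide rails (x = +-105 mm, 225 mm tall). Origin in the middle of its lower edge, 41 mm above the table when shut. Lifting it up to 100 mm opens it. It drags: it stays at any height, slides down under 3 N, lifts under 10 N. It may start shut or up to 20 mm short of shut.
- gate_top (a point): Middle of the upper face of the gate's red bar handle (90 mm along the cabinet's x, 18 mm wide, 14 mm thick, on two posts): the place to press. 206 mm above the table when the gate is fully shut on its stop; higher by as much as the gate is open.
- lid (a joint): Outer door: clear lid, 220 x 212 x 6 mm, 0.35 kg, over the pass box. 0 rad = shut, grows as it opens, about 1.57 = standing upright, its free edge then 363 mm above the table; stop at 1.85. Friction hinge: it stays at any angle; opening takes about 5 N at the handle.
- lid_handle (a point): Middle of the lid's black bar handle, 11 mm diameter, 110 mm long, parallel to the hinge. In the shut lid its centre lies 195 mm from the hinge line towards the cabinet's -x and 41 mm above it (35 mm off the lid's outer face, 25 mm in from the free edge), 184 mm above the table.
- lid_hinge (a point): Middle of the lid's hinge line, on the cabinet's +x side of the pass box, 143 mm above the table. The hinge line runs along the cabinet's y; the handle swings up and towards the cabinet's +x.
- block: Finished hand-printing block: brown wood, 80 (its x) x 60 x 28 mm with a dark carved underside and a turned grip on top (25 mm diameter, 36 mm tall, centred), 0.12 kg. Stands on the pass box floor at any yaw within 0.8 rad of the box's. Origin in the middle of its underside, z up along the grip.
- block_grip (a point): On the axis of the block's turned grip, 46 mm above its underside: the height to grip it; the grip's top is 18 mm higher.
- tray_done: Green felt tray, pale wood rim: 170 x 150 mm outside, 158 x 138 mm inside, rim 30 mm tall; fixed. The felt lies 8 mm above the table. Origin under its middle, x along the long side. Empty at the start; it may stand left or right of the grey tray.
- tray_blank: Grey felt tray of the same make and size, with the blank block in it; fixed; not the one to use.
- blank: the grey felt tray's own block: a pale uncarved printing block of the same shape as the finished one (80 x 60 x 28 mm with a 36 mm turned grip); leave alone
- paint_red: red paint jar, 44 mm diameter, 60 mm tall; leave alone
- paint_blue: blue paint jar, 44 mm diameter, 60 mm tall; leave alone
- sanding_block: cork sanding block, 70 x 40 x 28 mm; leave alone
- brush_jar: glass jar, 70 mm diameter, 100 mm tall, with brushes standing up to about 200 mm; leave alone
- round_panel: round painted wooden panel lying flat, 140 mm diameter, 13 mm thick; leave alone
- scraper: spatula-like scraper 170 mm long, lying flat; leave alone
- glue: white glue bottle, 48 mm diameter, 130 mm tall; leave alone

How it is judged (in metres and radians):
On the way, in this order (a step that is already met when the one before it is completed fails the run):
1. the gate's handle is pressed down (over 3 N) with the gate fully shut (within 2.5 mm), the lid still closed (z of gate_top in the frame of cabinet below 0.2085 m and contact force between any of the fingers, the arm and gate above 3 N and value of joint lid below 0.05 rad), for 0.2 s.
2. the lid stands open, more than 1.2 rad (value of joint lid above 1.2 rad), for 0.2 s.
At the end, for the whole second after the job is handed in: The finished block stands flat on the felt of the green tray (centre within 52 x 45 mm of the tray's middle, tilt under 0.1 rad, at rest, released), the inner gate is shut (within 4 mm) and the lid stands open (over 1.0 rad) (x of block in the frame of tray_done between -0.052 and 0.052 m and y of block in the frame of tray_done between -0.045 and 0.045 m and z of block in the frame of tray_done between 0.004 and 0.011 m and angle between block's own z axis and vertical below 0.1 rad and linear speed of block below 0.02 m/s and z of gate_top in the frame of cabinet below 0.21 m and value of joint lid above 1 rad and contact force between the fingers and block below 0.1 N); the robot touches nothing.
It fails at once if the lid is lifted (over 0.05 rad) while the inner gate is not shut (over 4 mm) (value of joint lid above 0.05 rad and z of gate_top in the frame of cabinet above 0.21 m).
It fails at once if the block comes down hard in the green tray (over 0.5 m/s within 30 mm of the felt) (horizontal distance between block and tray_done below 0.08 m and height (world z) of block below 0.038 m and linear speed of block above 0.5 m/s).
It fails at once if the block is tipped over (over 0.8 rad) (angle between block's own z axis and vertical above 0.8 rad).
It fails at once if a bystander is moved more than 30 mm (distance of any of blank, paint_red, paint_blue, sanding_block, brush_jar, round_panel, scraper, glue from where it was at the start of the episode above 0.03 m).
It also fails if it takes over 64 s, if anything falls off the work surface, if the arm or the gripper's body presses on something with over 40 N, if the wrist force passes 120 N, or if a joint passes its speed limit or range.

## Robot

A 7-joint arm with a two-finger parallel gripper is mounted at the origin on the work surface. World frame = base frame: x ahead of the robot, y to its left, z up, the work surface at z = 0. Lengths are in mm, angles in rad, forces in N, time in s.
With the tool pointing down it reaches from about 350 to 900 mm from the base axis. Payload 19.9 kg.
Tool frame: the origin (TCP) lies on the mounting face of the last link; the fingertips stand 173 mm ahead of it and the grasp point (between the pads) lies 155 mm ahead of it; z points along the fingers, y is the line along which they close (so a half turn about z gives the same grasp; the last joint's range is limited). The gripper opens to 85 mm and grips with 20 to 120 N. Pads are 22 mm wide; open, the fingers measure 114 mm over their backs; the gripper's body (76 mm by 85 mm) begins 54 mm behind the grasp point. The pads swing forward as they close: fully open they stand 13 mm farther back than shut.
Start: joints at [-1.387, 0.417, -0.01, 1.614, 0.005, 1.111, -0.053], TCP at [139.916, 609.133, 404.66] pointing down, gripper open.
Joint ranges: [-2.81, 2.81], [-0.39, 2.02], [-1.27, 1.25], [0.06, 2.57], [-1.19, 4.33], [0.19, 2], [-2.82, 2.82]. Speed limits (rad/s): [1.89, 1.89, 2.39, 2.39, 3.01, 3.01, 3.01].

## Interface

Orientations are given as a unit quaternion [w, x, y, z].
In Python, from cell import robot gives the robot as it stands. The module is installed in compiled form; this text tells all that it offers.
- The arm moves only by the tool jog_arm, never from a script. Its argument "steps" is a list of rows, each a list of 4 numbers: the shift along the tool's x, y, z in mm, then the turn about the tool's z in rad. In form: [[dx, dy, dz, yaw], ...]. A call has 1 to 10 rows; each row shifts and turns the commanded pose from where the row before left it, along the tool's axes as they then stand; what a row does not reach is not made up. A row lasts 1/8 s, in which the tool goes at most 62.5 mm and 10.7 degrees, less where a joint would pass 70% of its speed; a pose out of reach is approached as far as the arm can. A call with a gripper value outside its range is refused whole. "claw" is the gripper command: -1 is fully open, 1 is shut, values between are in proportion, set as the call begins (left out, the last holds). The fingers move at their own pace and stop on an object; "newtons" is the grip in N (left out, the last holds). Time passes only in rows, so rows that do not move let the fingers close. It gives the time, the measured TCP pose, the force, the opening and the grip force at its end, in the units of the state.
- robot.observe(): the state, without advancing time (a new reading comes with each control period).
- robot.snapshot(name): name is "side" or "top" or "wrist"; returns a dict with "color" (480x640x3 uint8, blue, green, red), "range_z" (480x640 float32, mm along the optical axis (not along the pixel's ray), 0 where there is no reading), "intrinsics" (3x3 intrinsics, pixels), "k1" (the pictures are not rectified: a ray, as slopes to the right and down, at radius r is drawn at 1 + k1 r^2 times it, then the intrinsics apply), "R" (3x3) and "t" (3): a world point X has camera coordinates R X + t; the wrist camera has in their place "T_tool_cam" (4x4, takes a point from camera to tool coordinates, whose origin is the TCP and whose axes are the flange's). Camera axes: x right, y down, z forward; pixel columns grow to the right and rows downward; lengths in mm; the calibration is good to about 2 mm. A picture is of the moment at which its call begins: read the wrist's pose just before it.
- robot.hand_in(): hands the job in; it is judged then, once.
The state is a dict: "time_s": time; "joints": joint angles; "qvel": joint speeds; "effort": joint torques, N m; "tool_pos": TCP position; "tool_rot": TCP orientation; "ft_force": force on the tool from outside, world axes, zero at the start; "wrist_torque": the same for the moment, N m; "width": finger opening in mm; "finger_force": force on a finger pad.
Only numpy, scipy, OpenCV 4.12 (cv2) and the standard library are available. Lean on these libraries where they do the work, as an engineer would, in place of code of your own. Each camera call takes 0.05 s, during which the arm holds its last target. There are 200 camera calls.

## Working session

There is one attempt and no reset: what is moved stays moved. The work goes in short steps, Python scripts to look and compute and a tool call to move; the robot and the scene stay as the last step left them, time stands still between calls to the robot, and variables do not carry over. Pictures are saved under pics/ and viewed, at most 10 in all, crops included, and the job is handed in when it is done.

Besides the shell and the picture viewer there is one more tool, called after "Emit:" as a command line: name --pt "numbers of a row" for each row, then --argument value for the rest. jog_arm: Moves the arm, as the interface text tells. Its arguments: {"type":"object","properties":{"steps":{"type":"array"},"claw":{"type":"number"},"newtons":{"type":"number"}},"required":["steps"]}

```bash
mkdir -p pics; cat > h.py <<'E'
import numpy as np, cv2, pickle
from scipy.spatial.transform import Rotation as Ro
from cell import robot
def snap(n,f):
    s=robot.observe(); p=robot.snapshot(n)
    if 'T_tool_cam' in p:
        q=s['tool_rot']; R=Ro.from_quat([q[1],q[2],q[3],q[0]]).as_matrix()
        T=np.eye(4);T[:3,:3]=R;T[:3,3]=s['tool_pos']
        M=T@np.array(p['T_tool_cam'])
    else:
        M=np.eye(4);M[:3,:3]=np.array(p['R']).T;M[:3,3]=-np.array(p['R']).T@np.array(p['t'])
    p['M']=M; pickle.dump(dict(p),open(f'pics/{f}.pkl','wb')); cv2.imwrite(f'pics/{f}.png',p['color']); return p
def load(f): return pickle.load(open(f'pics/{f}.pkl','rb'))
def ray(p,u,v):
    K=np.array(p['intrinsics']);k=p['k1']
    d=np.array([(u-K[0,2])/K[0,0],(v-K[1,2])/K[1,1]]);s=d.copy()
    for _ in range(20): s=d/(1+k*(s@s))
    return np.array([s[0],s[1],1.])
def px(p,u,v,z=None):
    """world point at pixel, by depth or on plane z"""
    r=ray(p,u,v);M=p['M']
    if z is None:
        D=p['range_z'][int(v)-1:int(v)+2,int(u)-1:int(u)+2];D=D[D>0]
        return M[:3,:3]@(r*(np.median(D) if len(D) else np.nan))+M[:3,3]
    w=M[:3,:3]@r; return M[:3,3]+w*(z-M[2,3])/w[2]
def proj(p,X):
    M=p['M'];c=M[:3,:3].T@(np.array(X,float)-M[:3,3]);s=c[:2]/c[2];s=s*(1+p['k1']*(s@s));K=np.array(p['intrinsics'])
    return K[0,0]*s[0]+K[0,2],K[1,1]*s[1]+K[1,2]
E
python3 - <<'E'
from h import *
np.set_printoptions(precision=3,suppress=True)
print(robot.observe())
for n in('top','side'):
    p=snap(n,n+'0'); print(n,p['M'],p['intrinsics'],p['k1'])
E
```

```text
{'time_s': 0.0, 'joints': array([-1.387,  0.418, -0.01 ,  1.614,  0.005,  1.111, -0.053]), 'qvel': array([ 0.002,  0.001,  0.002,  0.001,  0.001, -0.002,  0.001]), 'effort': array([  0.001, -86.444,   0.68 , -43.491,   0.019,   0.007,  -0.   ]), 'tool_pos': array([139.893, 608.996, 404.023]), 'tool_rot': array([-0.   ,  0.113,  0.994, -0.001]), 'ft_force': array([ 0.162, -0.592, -0.042]), 'wrist_torque': array([ 0.025, -0.026, -0.036]), 'finger_force': 0.0, 'width': 85.42768468023934}
top [[  -0.002   -0.998    0.062  491.701]
 [  -1.       0.003    0.015  -65.096]
 [  -0.015   -0.062   -0.998 1182.311]
 [   0.       0.       0.       1.   ]] [[498.505   0.    324.599]
 [  0.    498.505 237.21 ]
 [  0.      0.      1.   ]] -0.13641640872368194
side [[   0.951   -0.228    0.208  315.888]
 [  -0.309   -0.713    0.629 -717.988]
 [   0.005   -0.663   -0.749  960.268]
 [   0.       0.       0.       1.   ]] [[490.128   0.    320.699]
 [  0.    490.128 245.837]
 [  0.      0.      1.   ]] 0.04616911337840429
```

View pics/top0.png

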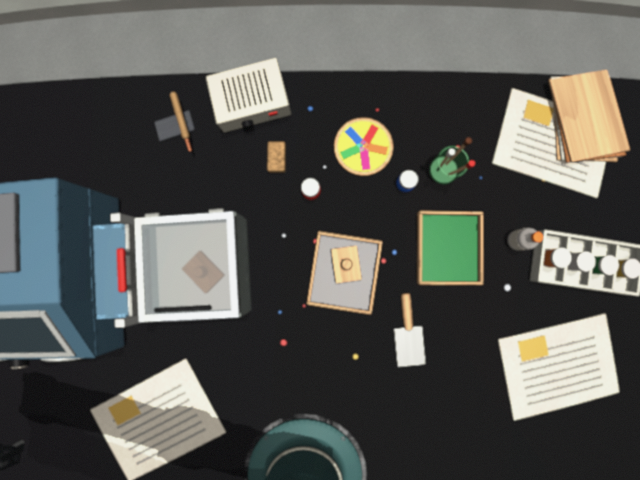

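View pics/side0.png

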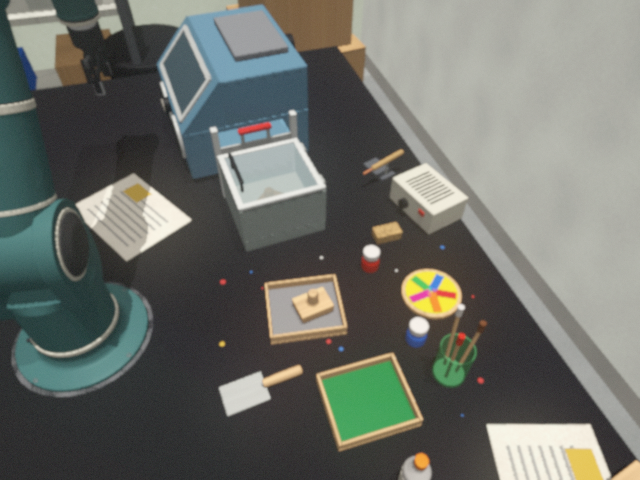

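Top view: pass box at about (187,266), red gate handle (122,270), black lid handle (183,308), carved block (204,271), grey tray (345,272), green tray (451,247). Enlarge the box.

```bash
python3 - <<'E'
from h import *
c=cv2.imread('pics/top0.png')[195:345,90:270]
cv2.imwrite('pics/c1.png',cv2.resize(c,None,fx=4.4,fy=4.0*1,interpolation=cv2.INTER_CUBIC)[:600,:792])
E
```

```text
(no output)
```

View pics/c1.png

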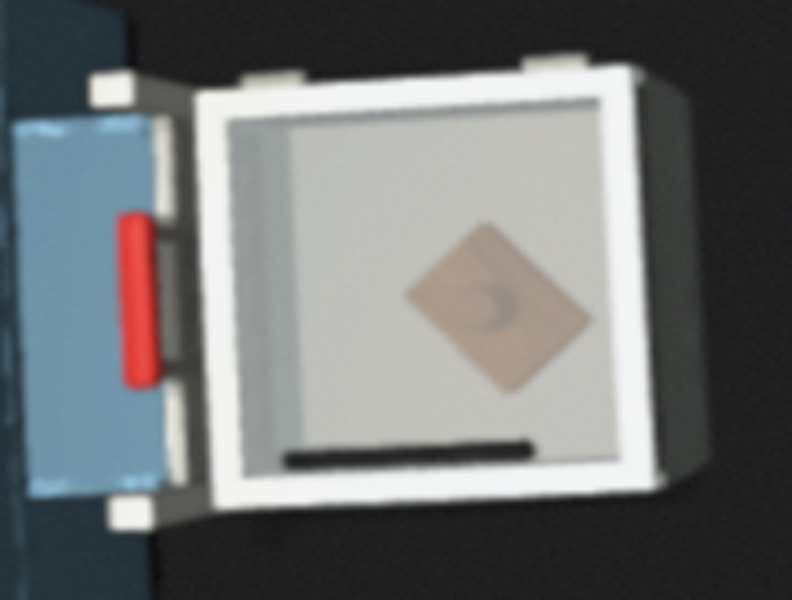

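```bash
python3 - <<'E'
from h import *
np.set_printoptions(precision=1,suppress=True)
p=load('top0'); P=lambda x,y,z=None: px(p,90+x/4.4,195+y/4,z)
cs=[P(x,y,142) for x,y in((196,92),(637,67),(660,488),(215,506))]; print('corners',np.array(cs)); c=np.mean(cs,0);print('center',c)
e=[(cs[0]-cs[1]),(cs[3]-cs[2])]; print('y dir',[np.arctan2(-a[0],a[1]) for a in e], 'x dir',[np.arctan2(a[1],a[0]) for a in (cs[0]-cs[3],cs[1]-cs[2])])
print('gate depth',[P(x,y) for x,y in((136,230),(139,300),(142,370))])
print('gate z206',[P(x,y,206) for x,y in((136,213),(142,388))])
print('rails z225',P(113,90,225),P(131,513,225))
print('handle',[P(x,y,184) for x,y in((283,460),(536,450))])
h=np.mean([P(x,y,189) for x,y in((283,460),(536,450))],0);print(h,P(410,455))
b=[P(x,y,68) for x,y in((486,221),(593,320),(511,394),(404,295))];print('block',np.array(b),np.mean(b,0)); print('blk edge yaw',[np.arctan2(*(b[j]-b[i])[[1,0]]) for i,j in((0,1),(1,2),(0,3))], [np.linalg.norm(b[j]-b[i]) for i,j in((0,1),(1,2))])
print('grip top',P(485,306,104))
t=[px(p,u,v,30) for u,v in((418,211),(484,211),(484,285),(418,285))];print('tray',np.array(t),np.mean(t,0))
s=load('side0')
print('side gate',[px(s,u,v) for u,v in((243,129),(255,127),(267,124))], 'tray side', np.mean([px(s,u,v,30) for u,v in((317,375),(396,355),(421,415),(341,446))],0))
print(px(p,450,165),'brush')
E
```

```text
corners [[598.5 360.  142. ]
 [610.4 140.5 142. ]
 [389.2 128.  142. ]
 [377.  347.1 142. ]]
center [493.8 243.9 142. ]
y dir [np.float64(0.05410991289998932), np.float64(0.05596082283164051)] x dir [np.float64(0.05841593096964448), np.float64(0.05670826554730812)]
gate depth [array([522.1, 360.9, 206.8]), array([486.9, 359. , 206.5]), array([451.7, 356.9, 206.9])]
gate z206 [array([530.7, 361.4, 206. ]), array([442.6, 357.1, 206. ])]
rails z225 [591.3 365.7 225. ] [381.9 353.8 225. ]
handle [array([405.6, 297.6, 184. ]), array([412. , 177.7, 184. ])]
[409.2 236.1 189. ] [409.3 235.3 189.2]
block [[531.7 233.1  68. ]
 [475.9 176.7  68. ]
 [434.1 219.1  68. ]
 [489.7 275.9  68. ]] [482.9 226.2  68. ]
blk edge yaw [np.float64(-2.3506934191349123), np.float64(2.3486458065483165), np.float64(2.3464556827176244)] [np.float64(79.30757617691962), np.float64(59.568943653106366)]
grip top [483.9 223.4 104. ]
tray [[ 623.5 -265.3   30. ]
 [ 623.5 -421.8   30. ]
 [ 450.5 -418.4   30. ]
 [ 451.7 -263.2   30. ]] [ 537.3 -342.2   30. ]
side gate [array([458.7, 358.9, 207.7]), array([490. , 356.9, 208.7]), array([523. , 361.7, 207.9])] tray side [ 543.  -344.3   30. ]
[ 738.3 -350.     2.4] brush
```

Emit:
jog_arm --pt "0 0 -40 0" --pt "0 0 -40 0" --pt "0 0 -40 0" --pt "0 0 -40 0" --pt "-40 -16.5 0 0" --pt "-40 -16.5 0 0" --pt "-40 -16.5 0 0" --pt "-40 -16.5 0 0" --pt "-40 -16.5 0 0" --pt "-40 -16.5 0 0" --claw 1 --newtons 30

```text
time_s: 1.35
tool_pos: [352.7, 457.9, 564.5]
tool_rot: [-0.0, 0.113, 0.994, -0.0]
ft_force: [0.3, 1.2, -0.4]
width: -0.0
finger_force: 0.0
```

Emit:
jog_arm --pt "-40 -16.5 0 0" --pt "-40 -16.5 0 0" --pt "-40 -16.5 0 0" --pt "-34 -17 0 0" --pt "0 0 0 0.184" --pt "0 0 0 0.184" --pt "0 0 0 0.184" --pt "0 0 0 0.184" --pt "0 0 0 0.184" --pt "0 0 0 0.184"

```text
time_s: 2.6
tool_pos: [486.8, 359.7, 564.3]
tool_rot: [-0.0, 0.619, 0.785, -0.0]
ft_force: [0.1, 0.2, -1.1]
width: -0.2
finger_force: 0.0
```

Emit:
jog_arm --pt "0 0 0 0.184" --pt "0 0 0 0" --pt "0 0 0 0"

```text
time_s: 2.98
tool_pos: [486.8, 359.7, 564.5]
tool_rot: [0.0, 0.685, 0.729, -0.0]
ft_force: [-0.2, -0.2, -0.0]
width: -0.3
finger_force: 0.0
```

```bash
cat >> h.py <<'E'
def where(X=None,yaw=None):
    """print tool y yaw; tool-frame shift to TCP target X (mm) at present orientation"""
    s=robot.observe();q=s['tool_rot'];R=Ro.from_quat([q[1],q[2],q[3],q[0]]).as_matrix()
    print('t',round(s['time_s'],2),'pos',s['tool_pos'].round(1),'yaw_y',round(np.arctan2(R[1,1],R[0,1]),3),'tilt',R[:2,2].round(3),'F',s['ft_force'].round(1),'w',round(s['width'],1),'j',s['joints'].round(2))
    if X is not None: print('shift',(R.T@(np.array(X)-s['tool_pos'])).round(1))
E
python3 -c "
from h import *
where([487,359,410]); snap('wrist','w1')"
```

```text
t 2.98 pos [486.8 359.7 564.5] yaw_y 0.062 tilt [-0. -0.] F [-0.2 -0.2 -0. ] w -0.3 j [-1.    0.3   0.41  1.45 -0.12  1.42 -0.53]
shift [ -0.7   0.2 154.5]
```

View pics/w1.png

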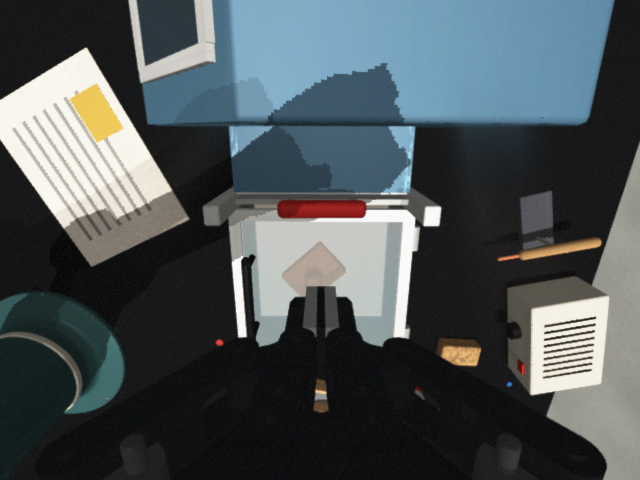

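Wrist view: red handle spans (278–366, 201–217), black lid handle (248,257–333), block at (314,272).

```bash
python3 -c "
from h import *
np.set_printoptions(precision=1,suppress=True)
p=load('w1')
print(px(p,322,209,206),px(p,278,209,206),px(p,366,209,206),px(p,322,207))
print('lidhandle',px(p,253,257,189), px(p,249,333,189),px(p,250,290))
"
```

```text
[486.6 362.3 206. ] [442.9 359.7 206. ] [530.4 365.  206. ] [486.5 364.1 204.8]
lidhandle [414.7 300.  189. ] [409.8 202.7 189. ] [411.  258.8 187.5]
```

Emit:
jog_arm --pt "1 0 40 0" --pt "0 0 40 0" --pt "0 0 40 0" --pt "0 0 40 0" --pt "0 0 15 0" --pt "0 0 0 0" --pt "0 0 0 0"

```text
time_s: 3.9
tool_pos: [487.2, 360.8, 391.3]
tool_rot: [0.0, 0.687, 0.727, 0.001]
ft_force: [0.0, -0.6, 0.9]
width: 0.2
finger_force: 0.0
```

Emit:
jog_arm --pt "0 0 3 0" --pt "0 0 3 0" --pt "0 0 2 0" --pt "0 0 2 0" --pt "0 0 0 0"

```text
time_s: 4.53
tool_pos: [486.8, 360.6, 379.6]
tool_rot: [0.0, 0.687, 0.727, -0.0]
ft_force: [0.3, 0.7, -0.5]
width: 0.3
finger_force: 0.0
```

Emit:
jog_arm --pt "0 0 1 0" --pt "0 0 1 0" --pt "0 0 1 0" --pt "0 0 0 0"

```text
time_s: 5.03
tool_pos: [487.0, 360.4, 379.3]
tool_rot: [-0.0, 0.687, 0.727, 0.001]
ft_force: [-13.1, -8.1, 36.3]
width: -0.3
finger_force: 18.3
```

Emit:
jog_arm --pt "0 0 0 0" --pt "0 0 0 0" --pt "0 0 0 0" --pt "0 0 -6 0" --pt "0 0 -30 0" --pt "0 0 -30 0" --pt "0 0 0 0"

```text
time_s: 5.9
tool_pos: [487.2, 360.7, 444.8]
tool_rot: [0.0, 0.687, 0.727, 0.002]
ft_force: [-0.2, 0.1, -0.6]
width: 0.0
finger_force: 0.0
```

```bash
python3 -c "
from h import *
np.set_printoptions(precision=1,suppress=True)
where([411,236,400]); p=snap('top','top1'); print(px(p,122,275),px(p,122,261), px(p,123,281))"
```

```text
t 5.9 pos [487.2 360.7 444.8] yaw_y 0.057 tilt [0. 0.] F [-0.2  0.1 -0.6] w 0.0 j [-1.   0.4  0.4  1.6 -0.1  1.2 -0.5]
shift [-120.2  -83.3   44.3]
[476.8 357.6 207.2] [505.  358.9 205.4] [464.7 356.3 204.9]
```

Emit:
jog_arm --pt "-30 -21 0 0" --pt "-30 -21 0 0" --pt "-30 -21 0 0" --pt "-27.5 -21 0 0" --pt "0 0 30 0" --pt "0 0 30 0" --pt "0 0 30 0" --pt "0 0 14.5 0" --pt "0 0 0 0" --pt "0 0 0 0" --claw 0

```text
time_s: 7.2
tool_pos: [409.9, 238.7, 339.0]
tool_rot: [0.0, 0.687, 0.727, 0.0]
ft_force: [0.0, 0.3, 0.6]
width: 42.7
finger_force: 0.0
```

```bash
python3 -c "
from h import *
where([410,239,340]); snap('wrist','w2')"
```

```text
t 7.2 pos [409.9 238.7 339. ] yaw_y 0.057 tilt [0.001 0.001] F [0.  0.3 0.6] w 42.7 j [-0.96  0.24  0.42  2.05 -0.13  0.87 -0.41]
shift [ 0.3  0.1 -1. ]
```

View pics/w2.png

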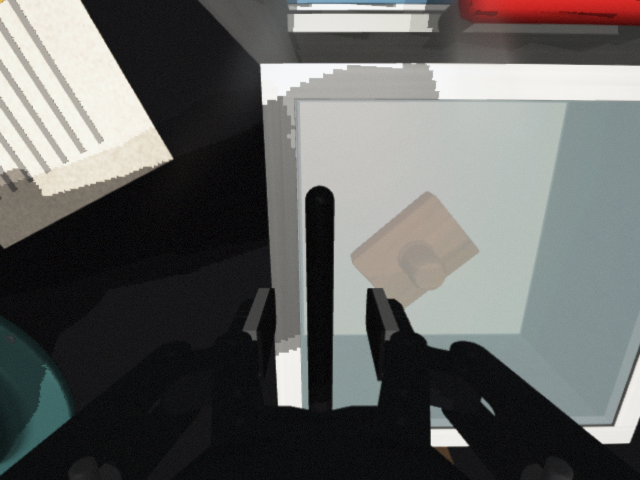

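The bar (column ~320) lies centred between the pads (265 and 378). Close on it.

Emit:
jog_arm --pt "0 0 0 0" --pt "0 0 0 0" --pt "0 0 0 0" --pt "0 0 0 0" --claw 1 --newtons 30

```text
time_s: 7.75
tool_pos: [409.7, 238.6, 338.6]
tool_rot: [-0.0, 0.687, 0.727, 0.0]
ft_force: [-1.7, -0.6, 6.5]
width: 10.0
finger_force: 29.3
```

```bash
python3 -c "
from h import *
where()
f=np.linspace(0,1.57,21);x=-195*np.cos(f)+41*np.sin(f);z=195*np.sin(f)+41*np.cos(f)
print(np.c_[f[1:],np.diff(x),-np.diff(z)].round(1).tolist())"
```

```text
t 7.75 pos [409.7 238.6 338.6] yaw_y 0.057 tilt [0. 0.] F [-1.7 -0.6  6.5] w 10.0 j [-0.96  0.24  0.42  2.06 -0.13  0.87 -0.41]
[[0.1, 3.8, -15.2], [0.2, 5.0, -14.8], [0.2, 6.1, -14.4], [0.3, 7.2, -13.9], [0.4, 8.3, -13.2], [0.5, 9.3, -12.6], [0.5, 10.3, -11.8], [0.6, 11.2, -10.9], [0.7, 12.0, -10.0], [0.8, 12.7, -9.1], [0.9, 13.4, -8.0], [0.9, 14.0, -7.0], [1.0, 14.5, -5.8], [1.1, 14.9, -4.7], [1.2, 15.2, -3.5], [1.3, 15.5, -2.3], [1.3, 15.6, -1.1], [1.4, 15.6, 0.2], [1.5, 15.6, 1.4], [1.6, 15.4, 2.6]]
```

Emit:
jog_arm --pt "0 3.8 -15.2 0" --pt "0 5 -14.8 0" --pt "0 6.1 -14.4 0" --pt "0 7.2 -13.9 0"

```text
time_s: 8.25
tool_pos: [431.6, 239.9, 397.4]
tool_rot: [-0.0, 0.687, 0.727, -0.001]
ft_force: [-3.5, 2.1, -3.2]
width: 9.5
finger_force: 29.3
```

Emit:
jog_arm --pt "0 8.3 -13.2 0" --pt "0 9.3 -12.6 0" --pt "0 10.3 -11.8 0" --pt "0 11.2 -10.9 0" --pt "0 12 -10 0"

```text
time_s: 8.88
tool_pos: [481.8, 242.9, 457.0]
tool_rot: [-0.002, 0.686, 0.727, -0.001]
ft_force: [-28.3, -4.4, 26.9]
width: 9.6
finger_force: 31.7
```

Emit:
jog_arm --pt "0 10.7 -11.5 0" --pt "0 12.4 -9.5 0" --pt "0 13.5 -7.5 0"

```text
time_s: 9.25
tool_pos: [519.7, 245.1, 483.0]
tool_rot: [-0.0, 0.687, 0.727, -0.001]
ft_force: [4.9, 6.7, -20.5]
width: 9.8
finger_force: 30.1
```

Emit:
jog_arm --pt "0 14.8 -5.2 0" --pt "0 14.9 -4.4 0" --pt "0 15.2 -3.3 0"

```text
time_s: 9.62
tool_pos: [564.5, 247.5, 498.2]
tool_rot: [-0.0, 0.686, 0.727, 0.0]
ft_force: [-6.2, 2.0, 9.0]
width: 9.9
finger_force: 32.5
```

Emit:
jog_arm --pt "0 15.4 -2.5 0" --pt "0 15.6 -1.1 0" --pt "0 15.6 0.2 0" --pt "0 15.6 1.4 0"

```text
time_s: 10.12
tool_pos: [626.6, 251.2, 499.8]
tool_rot: [-0.0, 0.686, 0.727, 0.001]
ft_force: [-3.2, 2.6, 13.3]
width: 9.4
finger_force: 33.8
```

Emit:
jog_arm --pt "0 15.4 2.2 0" --pt "0 12 2.6 0" --pt "0 0 0 0" --pt "0 0 0 0"

```text
time_s: 10.62
tool_pos: [653.9, 252.6, 494.5]
tool_rot: [0.0, 0.687, 0.727, 0.001]
ft_force: [2.6, 4.8, 2.2]
width: 9.6
finger_force: 33.0
```

```bash
python3 -c "
from h import *
where()
snap('side','s2')"
```

```text
t 10.62 pos [653.9 252.6 494.5] yaw_y 0.057 tilt [0.002 0.001] F [2.6 4.8 2.2] w 9.6 j [-0.71  0.53  0.47  1.3  -0.24  1.36 -0.19]
```

View pics/s2.png

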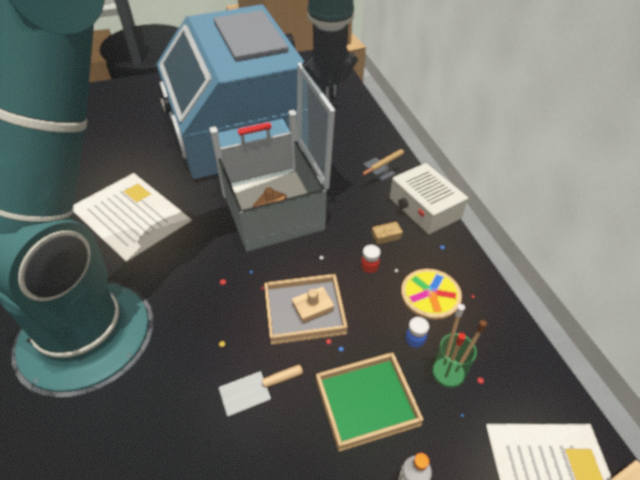

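Emit:
jog_arm --pt "0 0 0 0" --pt "0 0 0 0" --pt "0 0 0 0" --pt "0 0 -20 0" --pt "0 0 -30 0" --pt "0 0 -30 0" --pt "0 0 -20 0" --pt "0 0 0 0" --claw 0.5

```text
time_s: 11.68
tool_pos: [653.5, 252.1, 594.9]
tool_rot: [0.001, 0.687, 0.727, 0.001]
ft_force: [0.3, -0.3, 0.2]
width: 21.5
finger_force: 0.0
```

```bash
python3 -c "
from h import *
where([483,225,480])"
```

```text
t 11.68 pos [653.5 252.1 594.9] yaw_y 0.057 tilt [0.002 0.001] F [ 0.3 -0.3  0.2] w 21.5 j [-0.7   0.51  0.49  1.12 -0.23  1.56 -0.21]
shift [ -17.5 -172.   114.5]
```

Emit:
jog_arm --pt "-3.5 -34 0 0" --pt "-3.5 -34 0 0" --pt "-3.5 -34 0 0" --pt "-3.5 -35 0 0" --pt "-3.5 -35 0 0" --pt "0 0 38 0" --pt "0 0 38 0" --pt "0 0 38 0" --pt "0 0 0 0" --claw 0

```text
time_s: 12.8
tool_pos: [482.1, 225.1, 477.1]
tool_rot: [-0.0, 0.687, 0.727, -0.003]
ft_force: [-0.2, 0.3, 0.2]
width: 42.8
finger_force: 0.0
```

```bash
python3 -c "
from h import *
where([483,225,250]); p=snap('wrist','w3');print(p['T_tool_cam'])"
```

```text
t 12.8 pos [482.1 225.1 477.1] yaw_y 0.057 tilt [-0.004 -0.003] F [-0.2  0.3  0.2] w 42.8 j [-0.9   0.2   0.47  1.77 -0.1   1.2  -0.34]
shift [  0.5   1.9 227.1]
[[-2.37230588e-04 -9.51287415e-01 -3.08305364e-01  7.87778990e+01]
 [ 9.99999958e-01 -1.73710666e-04 -2.33475691e-04 -1.39741833e+00]
 [ 1.68546556e-04 -3.08305406e-01  9.51287416e-01  3.16153847e+01]
 [ 0.00000000e+00  0.00000000e+00  0.00000000e+00  1.00000000e+00]]
```

View pics/w3.png

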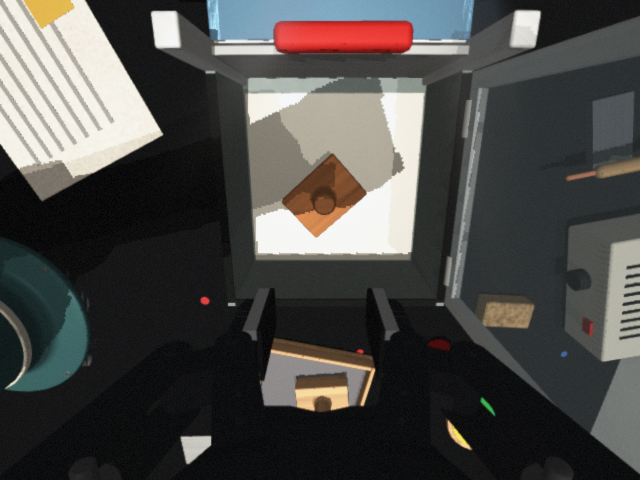

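Grip top at about (324,202), block corners (332,154),(366,193),(316,237),(283,201); lid upright on the right.

```bash
python3 -c "
from h import *
np.set_printoptions(precision=1,suppress=True)
p=load('w3'); print(px(p,324,200,104),px(p,324,200)); print(np.mean([px(p,u,v,68) for u,v in((332,154),(366,193),(316,237),(283,201))],0))
X=px(p,324,200,104);X[2]=247; where(X)"
```

```text
[482.3 232.9 104. ] [482.3 232.7 102.9]
[482.7 228.9  68. ]
t 12.85 pos [482.6 225.1 479.2] yaw_y 0.057 tilt [-0. -0.] F [-0.2  0.2  0.5] w 42.5 j [-0.9  0.2  0.5  1.8 -0.1  1.2 -0.3]
shift [  8.1   0.5 232.2]
```

Emit:
jog_arm --pt "3.5 0 35 0" --pt "0 0 35 0" --pt "0 0 35 0" --pt "0 0 35 0" --pt "0 0 30 0" --pt "0 0 25 0" --pt "0 0 20 0" --pt "0 0 15 0" --pt "0 0 0 0"

```text
time_s: 13.98
tool_pos: [482.9, 228.8, 249.6]
tool_rot: [-0.0, 0.687, 0.727, -0.0]
ft_force: [-0.2, -1.0, 0.4]
width: 42.7
finger_force: 0.0
```

Emit:
jog_arm --pt "0 0 0 0" --pt "0 0 0 0" --pt "0 0 0 0" --pt "0 0 0 0" --claw 1 --newtons 40

```text
time_s: 14.48
tool_pos: [483.0, 228.8, 250.7]
tool_rot: [0.0, 0.687, 0.727, 0.001]
ft_force: [-1.8, -0.8, 6.6]
width: 23.4
finger_force: 39.4
```

Emit:
jog_arm --pt "0 0 -10 0" --pt "0 0 -25 0" --pt "0 0 -35 0" --pt "0 0 -35 0" --pt "0 0 -35 0" --pt "0 0 -35 0" --pt "0 0 -30 0" --pt "0 0 -20 0" --pt "0 0 0 0"

```text
time_s: 15.6
tool_pos: [482.6, 228.4, 476.4]
tool_rot: [0.0, 0.687, 0.727, 0.001]
ft_force: [0.4, -0.1, -1.6]
width: 23.2
finger_force: 39.5
```

Emit:
jog_arm --pt "-20 1 0 0" --pt "-41 1.7 0 0" --pt "-41 1.7 0 0" --pt "-41 1.7 0 0" --pt "-41 1.7 0 0" --pt "-41 1.7 0 0" --pt "-41 1.7 0 0" --pt "-41 1.7 0 0" --pt "-41 1.7 0 0" --pt "-41 1.7 0 0"

```text
time_s: 16.85
tool_pos: [520.3, -160.9, 474.0]
tool_rot: [-0.0, 0.687, 0.727, -0.0]
ft_force: [0.9, 0.8, -1.0]
width: 23.7
finger_force: 39.5
```

Emit:
jog_arm --pt "-41 1.7 0 0" --pt "-41 1.7 0 0" --pt "-41 1.7 0 0" --pt "-40 1.7 0 0" --pt "-20 1 0 0" --pt "0 0 0 0" --pt "0 0 0 0"

```text
time_s: 17.73
tool_pos: [538.9, -340.8, 474.2]
tool_rot: [-0.0, 0.687, 0.727, -0.0]
ft_force: [-0.4, 0.4, -2.6]
width: 23.4
finger_force: 39.5
```

```bash
python3 -c "
from h import *
where([539,-343,221]); p=snap('wrist','w4')"
```

```text
t 17.73 pos [ 538.9 -340.8  474.2] yaw_y 0.057 tilt [-0.001  0.   ] F [-0.4  0.4 -2.6] w 23.4 j [-0.01  0.47  0.75  1.52 -0.33  1.29  0.84]
shift [-2.400e+00  2.000e-01  2.531e+02]
```

View pics/w4.png

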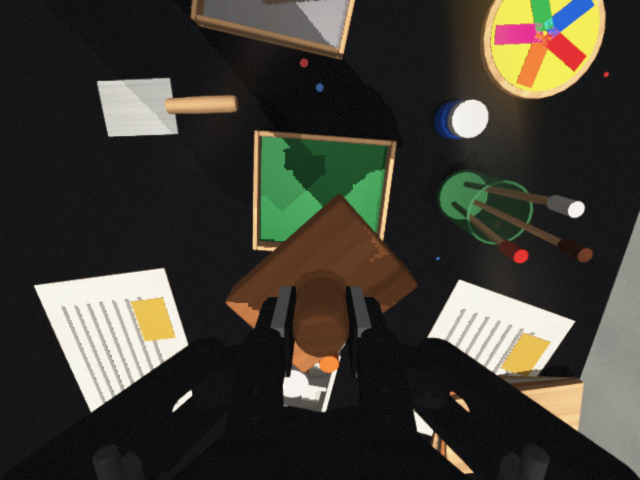

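Block held level at (320,270); tray rim corners (255,131), (396,143), (252,249).

```bash
python3 -c "
from h import *
np.set_printoptions(precision=1,suppress=True)
p=load('w4'); a,b,c=[px(p,u,v,30) for u,v in((255,131),(396,143),(252,249))]; print(a,b,c,(b+c)/2)
print('grip top',px(p,320,270))"
```

```text
[ 456.1 -268.6   30. ] [ 622.9 -272.7   30. ] [ 451.8 -416.2   30. ] [ 537.4 -344.5   30. ]
grip top [ 536.3 -327.4  292.1]
```

Emit:
jog_arm --pt "-1 0 35 0" --pt "0 0 35 0" --pt "0 0 35 0" --pt "0 0 35 0" --pt "0 0 35 0" --pt "0 0 30 0" --pt "0 0 20 0" --pt "0 0 10 0" --pt "0 0 5 0" --pt "0 0 0 0"

```text
time_s: 19.02
tool_pos: [539.5, -342.1, 235.1]
tool_rot: [0.0, 0.687, 0.727, 0.0]
ft_force: [0.5, 0.4, -1.0]
width: 23.4
finger_force: 39.5
```

Emit:
jog_arm --pt "0 0 5 0" --pt "0 0 4 0" --pt "0 0 3 0" --pt "0 0 2 0" --pt "0 0 1 0" --pt "0 0 0 0"

```text
time_s: 19.77
tool_pos: [539.3, -342.0, 219.6]
tool_rot: [0.0, 0.687, 0.727, -0.0]
ft_force: [0.3, 0.5, -1.1]
width: 23.5
finger_force: 39.5
```

Emit:
jog_arm --pt "0 0 1 0" --pt "0 0 0 0"

```text
time_s: 20.02
tool_pos: [539.3, -342.1, 218.8]
tool_rot: [0.0, 0.687, 0.727, 0.0]
ft_force: [-1.6, -0.4, 0.8]
width: 23.5
finger_force: 39.7
```

Weight is just being taken up (−1.1 → +0.8 N), so I lower a touch more and release.

Emit:
jog_arm --pt "0 0 0.5 0" --pt "0 0 0 0"

```text
time_s: 20.27
tool_pos: [539.3, -342.2, 218.8]
tool_rot: [0.0, 0.687, 0.727, 0.0]
ft_force: [-2.8, 2.1, 10.1]
width: 23.5
finger_force: 40.6
```

Emit:
jog_arm --pt "0 0 0 0" --pt "0 0 0 0" --pt "0 0 0 0" --pt "0 0 -10 0" --pt "0 0 -25 0" --pt "0 0 -35 0" --pt "0 0 -35 0" --pt "0 0 -35 0" --pt "0 0 -35 0" --pt "0 0 0 0" --claw 0

```text
time_s: 21.52
tool_pos: [539.4, -342.5, 396.4]
tool_rot: [0.002, 0.687, 0.727, 0.001]
ft_force: [1.1, 0.1, -1.1]
width: 42.6
finger_force: 0.0
```

```bash
python3 -c "
from h import *
where(); snap('side','s5')
p=snap('wrist','w5');cv2.imwrite('pics/both.png',cv2.resize(np.hstack([cv2.imread('pics/s5.png'),p['color']]),(800,300)))"
```

```text
t 21.52 pos [ 539.4 -342.5  396.4] yaw_y 0.057 tilt [ 0.004 -0.002] F [ 1.1  0.1 -1.1] w 42.6 j [ 0.01  0.54  0.72  1.61 -0.38  1.14  0.88]
```

View pics/both.png

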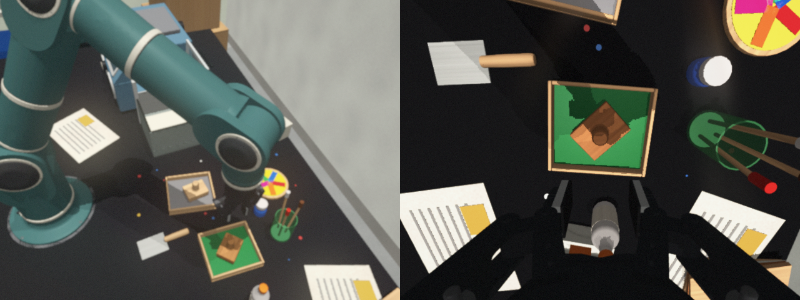

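The block stands flat and centred in the green tray (600,130 in the right half), released. I'll check gate and lid with the top camera's depth, then hand in.

```bash
python3 -c "
from h import *
np.set_printoptions(precision=0,suppress=True)
p=snap('top','top6'); print('gate',px(p,122,261),px(p,122,275))
c=np.array([494,244.]);print('lid',[px(p,*proj(p,[c[0]+110*.998+o,c[1]+6,363])) for o in(-10,-5,0,5,10,15)])
D=p['range_z'];pts=[px(p,u,v) for u in range(150,230,6) for v in range(170,225,2)];print('top of lid',max(pts,key=lambda a:a[2]))
print(robot.observe()['time_s'])"
```

```text
gate [505. 359. 206.] [477. 358. 206.]
lid [array([607., 291., 258.]), array([609., 280., 286.]), array([611., 269., 314.]), array([613., 260., 336.]), array([614., 251., 362.]), array([619., 251., 361.])]
top of lid [619. 201. 364.]
21.675
```

Gate shut (206 mm) and the lid upright (its edge at 363 mm).

```bash
python3 -c "
from cell import robot
print(robot.hand_in())"
```

```text
the job is handed in; nothing more can be done
None
```

I pressed the gate onto its stop, opened the lid upright and set the block down flat in the green tray, then released it and handed the job in at about 22 s; the last check showed the gate shut and the lid standing, but hand-in returned no verdict.

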